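Change the empty bead tube in the craft rack

ROBOT

A 6-joint arm with a two-finger parallel gripper is mounted at the origin on the work surface. World frame = base frame: x ahead of the robot, y to its left, z up, the work surface at z = 0. Lengths are in m, angles in rad, forces in N, time in s.
With the tool pointing down it reaches from about 0.425 to 0.95 m from the base axis. Payload 3.5 kg.
Tool frame: the origin (TCP) lies midway between the tips of the shut fingers; the grasp point (between the pads) lies 19 mm behind it; z points along the fingers, y is the line along which they close (so a half turn about z gives the same grasp; the last joint's range is limited). The gripper opens to 85 mm and grips with 20 to 120 N. Pads are 22 mm wide; open, the fingers measure 114 mm over their backs; the gripper's body (76 mm by 85 mm) begins 54 mm behind the grasp point. The pads swing forward as they close: fully open they stand 13 mm farther back than shut.
Start: joints at [1.192, 0.286, 1.577, -0, 1.279, -0.15], TCP at [0.153, 0.657, 0.193] pointing down, gripper open.
Joint ranges: [-2.77, 2.77], [-0.9, 2.22], [0.21, 2.48], [-1.53, 4.67], [0.24, 2.81], [-2.84, 2.84]. Speed limits (rad/s): [2.79, 2.79, 3.14, 3.14, 3.14, 3.14].

INTERFACE

Orientations are given as a unit quaternion [x, y, z, w].
In Python, from plant import ctrl gives the robot as it stands.
- The arm moves only by the tool move_arm, never from a script. Its argument "plan" is a list of rows, each an object of numbers: "x", "y", "z": the shift along the tool's x, y, z in m; "yaw": the turn about the tool's z in rad; "fingers": the closure, from 0 (fully open) to 1 (shut). In form: [{"x": .., "y": .., "z": .., "yaw": .., "fingers": ..}, ...]. A call has 1 to 5 rows; each row is the pose to reach, as a shift and turn from the pose commanded when the call began, along the tool's axes at that moment; what a row does not reach only later rows make up. A row lasts 1/10 s, in which the tool goes at most 50 mm and 8.59 degrees, less where a joint would pass 70% of its speed; a pose out of reach is approached as far as the arm can. A call with a gripper value outside its range is refused whole. The fingers move at their own pace and stop on an object; "force" is the grip in N (left out, the last holds). Time passes only in rows, so rows that repeat a pose let the fingers close. It gives the time, the measured TCP pose, the force, the opening and the grip force at its end, in the units of the state.
- ctrl.get_state(): the state, without advancing time (a new reading comes with each control period).
- ctrl.read_camera(name): name is "scene" or "top" or "wrist"; returns the picture (480x640x3 uint8, red, green, blue); there is no depth.
- ctrl.camera_model(name): a dict with "intrinsics" (3x3 intrinsics, pixels), "distortion" ([k1, k2, p1, p2, k3] as OpenCV has them; the pictures are not rectified), "cam_to_world" (4x4, takes a point from camera to world coordinates); the wrist camera has in their place "tool_from_camera" (4x4, takes a point from camera to tool coordinates, whose origin is the TCP and whose axes are the flange's). Camera axes: x right, y up, looking along -z (the intrinsics and any distortion apply to the point x, -y, -z); pixel columns grow to the right and rows downward; lengths in m; the calibration is good to about 2 mm. A picture is of the moment at which its call begins: read the wrist's pose just before it. camera_model takes no time and is no camera call.
- ctrl.sign_off(): hands the job in; it is judged then, once.
The state is a dict: "time": time; "qpos": joint angles; "dq": joint speeds; "joint_efforts": joint torques, N m; "eef_pos": TCP position; "tcp_rot": TCP orientation; "contact_force": force on the tool from outside, world axes, zero at the start; "wrist_torque": the same for the moment, N m; "opening": opening from 0.0 (shut) to 1.0 (fully open); "finger_force": force on a finger pad.
Only numpy, scipy, OpenCV 4.12 (cv2) and the standard library are available. Lean on these libraries where they do the work, as an engineer would, in place of code of your own. Each camera call takes 0.05 s, during which the arm holds its last target. There are 200 camera calls.

TASK

One tube in the wooden bead rack is empty (clear, with a white cap): take it out and stand it upright in the orange tray. Then take the red bead tube out of the blue stand and put it fully home in the rack hole that has become free. Lower each tube right down before letting go of it, let go of both, and leave all the other tubes and things where they are.

Things in the scene. Friction and masses are not known exactly. Their poses are not given: they have to be found in the camera images.
- rack: fixed wooden rack block 80 x 260 x 60 mm (x, y, height); origin at the centre of its underside on the table; four blind upright holes in one row along its y axis at y = -93, -31, +31, +93 mm, each 40 mm wide and 50 mm deep (hole floor 10 mm above the table) with a 3 mm chamfer; tubes in it stand 100 mm clear of its top, 26 mm apart; which tube is in which hole varies
- rack_hole0 (a point): centre of the mouth of the rack's hole 0 (y = -93 mm in the rack), on its top face 60 mm above the table
- rack_hole1 (a point): centre of the mouth of the rack's hole 1 (y = -31 mm in the rack), on its top face 60 mm above the table
- rack_hole2 (a point): centre of the mouth of the rack's hole 2 (y = +31 mm in the rack), on its top face 60 mm above the table
- rack_hole3 (a point): centre of the mouth of the rack's hole 3 (y = +93 mm in the rack), on its top face 60 mm above the table
- stand: fixed blue plastic stand block 80 x 160 x 60 mm (x, y, height); origin at the centre of its underside; two upright holes at y = -40 and +40 mm, same size as the rack's (40 mm wide, 50 mm deep); holds the red and the black tube, either way round; stands on the left or the right of the rack
- tray: fixed open orange tray 140 x 140 x 35 mm, walls and floor 5 mm thick (inside 130 x 130 mm); origin at the centre of its underside on the table; beside the rack, the stand being on the other side; empty at the start
- tube_empty: the empty bead tube, clear with white cap, starts in one of the rack's holes: capped cylinder, 36 mm diameter over its whole length including the cap, 150 mm tall with its 20 mm cap on top; origin at the centre of its underside, z up towards the cap. About 50 g
- tube_red: the full tube of red beads with red cap, starts in one of the stand's holes: capped cylinder, 36 mm diameter over its whole length including the cap, 150 mm tall with its 20 mm cap on top; origin at the centre of its underside, z up towards the cap. About 120 g
- tube_yellow: full tube of yellow beads with yellow cap, stays in its hole in the rack: capped cylinder, 36 mm diameter over its whole length including the cap, 150 mm tall with its 20 mm cap on top; origin at the centre of its underside, z up towards the cap. About 120 g
- tube_green: full tube of green beads with green cap, stays in its hole in the rack: capped cylinder, 36 mm diameter over its whole length including the cap, 150 mm tall with its 20 mm cap on top; origin at the centre of its underside, z up towards the cap. About 120 g
- tube_blue: full tube of blue beads with blue cap, stays in its hole in the rack: capped cylinder, 36 mm diameter over its whole length including the cap, 150 mm tall with its 20 mm cap on top; origin at the centre of its underside, z up towards the cap. About 120 g
- tube_black: full tube of black beads with black cap, stays in its hole in the stand: capped cylinder, 36 mm diameter over its whole length including the cap, 150 mm tall with its 20 mm cap on top; origin at the centre of its underside, z up towards the cap. About 120 g
- flower: loose wooden flower lying on the table, yellow with dark centre, 78 mm across, 16 mm high; origin at the centre of its underside; leave alone
- jar: loose amber glass jar with brass lid, 68 mm diameter, 85 mm tall; origin at the centre of its underside; leave alone
- spool: loose pale wooden spool standing upright, 64 mm diameter, 80 mm tall; origin at the centre of its underside; leave alone

How it is judged:
On the way, in this order (a step that is already met when the one before it is completed fails the run):
1. the empty tube, still held, is lowered upright into the tray, its foot within 15 mm of the tray's floor (x of tube_empty in the frame of tray between -0.056 and 0.056 m and y of tube_empty in the frame of tray between -0.056 and 0.056 m and angle between tube_empty's own z axis and vertical below 0.15 rad and z of tube_empty in the frame of tray below 0.02 m and contact force between tube_empty and the fingers above 0.5 N), for 0.05 s.
2. the red tube, still held, is lowered into the free rack hole to within 15 mm of its floor ((horizontal distance between tube_red and rack_hole0 below 0.008 m or horizontal distance between tube_red and rack_hole1 below 0.008 m or horizontal distance between tube_red and rack_hole2 below 0.008 m or horizontal distance between tube_red and rack_hole3 below 0.008 m) and angle between tube_red's own z axis and vertical below 0.15 rad and z of tube_red in the frame of rack below 0.025 m and contact force between tube_red and the fingers above 0.5 N), for 0.05 s.
At the end, for the whole second after the job is handed in: Empty tube upright (0.12 rad), at rest on the tray floor inside its walls; red tube in the free rack hole, within 8 mm of its centre and 4 mm of its floor, upright (0.15 rad), at rest; other tubes upright in their holes, within 12 mm of their starts; flower, jar, spool within 30 mm of theirs (x of tube_empty in the frame of tray between -0.052 and 0.052 m and y of tube_empty in the frame of tray between -0.052 and 0.052 m and angle between tube_empty's own z axis and vertical below 0.12 rad and (horizontal distance between tube_red and rack_hole0 below 0.008 m or horizontal distance between tube_red and rack_hole1 below 0.008 m or horizontal distance between tube_red and rack_hole2 below 0.008 m or horizontal distance between tube_red and rack_hole3 below 0.008 m) and angle between each of tube_red, tube_yellow, tube_green, tube_blue, tube_black's own z axis and vertical below 0.15 rad and z of tube_empty in the frame of tray below 0.009 m and z of tube_red in the frame of rack below 0.014 m and linear speed of each of tube_red, tube_empty below 0.02 m/s and distance of each of tube_yellow, tube_green, tube_blue, tube_black from where it was at the start of the episode below 0.012 m and distance of each of flower, jar, spool from where it was at the start of the episode below 0.03 m); the robot touches nothing.
It fails at once if a yellow, green, blue or black tube is pulled out of or pushed over in its hole (moved over 30 mm) (distance of any of tube_yellow, tube_green, tube_blue, tube_black from where it was at the start of the episode above 0.03 m).
It fails at once if the flower, jar or spool is moved over 30 mm or tipped (distance of any of flower, jar, spool from where it was at the start of the episode above 0.03 m or angle between any of flower, jar, spool's own z axis and vertical above 0.5 rad).
It also fails if it takes over 64 s, if anything falls off the work surface, if the arm or the gripper's body presses on something with over 40 N, if the wrist force passes 120 N, or if a joint passes its speed limit or range.

## Working session

There is one attempt and no reset: what is moved stays moved. The work goes in short steps, Python scripts to look and compute and a tool call to move; the robot and the scene stay as the last step left them, time stands still between calls to the robot, and variables do not carry over. Pictures are saved under pics/ and viewed, at most 13 in all, crops included, and the job is handed in when it is done.

Besides the shell and the picture viewer there is one more tool, called after "Emit:" by a JSON object that holds its "method" and its "body", one argument or row to a line. move_arm: Moves the arm, as the interface text tells. Its arguments: {"type":"object","properties":{"plan":{"type":"array"},"force":{"type":"number"}},"required":["plan"]}

```bash
mkdir -p pics; ls; python3 - <<'E'
from plant import ctrl
import cv2,numpy as np
np.set_printoptions(precision=4,suppress=True)
s=ctrl.get_state();print(s)
for n in("top","scene"):
    cv2.imwrite(f"pics/{n}0.png",ctrl.read_camera(n)[:,:,::-1]);m=ctrl.camera_model(n);print(n,m)
print(ctrl.camera_model("wrist"))
E
```

```text
pics
{'time': 0.0, 'qpos': array([ 1.192 ,  0.2872,  1.5782,  0.    ,  1.2786, -0.15  ]), 'dq': array([-0.0011,  0.0007, -0.0002, -0.002 , -0.0029, -0.0014]), 'joint_efforts': array([  0.0003, -40.598 , -29.2626,  -0.    ,   0.0058,   0.    ]), 'eef_pos': array([0.1528, 0.6567, 0.1911]), 'tcp_rot': array([ 0.1142,  0.9935, -0.0011, -0.0003]), 'contact_force': array([-0.72  ,  0.234 ,  0.4253]), 'wrist_torque': array([0.058 , 0.034 , 0.0042]), 'finger_force': 0.0, 'opening': 0.9965660632109115}
top {'intrinsics': array([[446.4145,   0.    , 321.8582],
       [  0.    , 446.4145, 237.6116],
       [  0.    ,   0.    ,   1.    ]]), 'distortion': array([-0.1099,  0.    ,  0.    ,  0.    ,  0.    ]), 'cam_to_world': array([[-0.0597,  0.9773, -0.2032,  0.3575],
       [-0.9982, -0.0583,  0.0129,  0.0004],
       [ 0.0007,  0.2036,  0.9791,  1.0296],
       [ 0.    ,  0.    ,  0.    ,  1.    ]])}
scene {'intrinsics': array([[447.1759,   0.    , 325.6859],
       [  0.    , 447.1759, 240.649 ],
       [  0.    ,   0.    ,   1.    ]]), 'distortion': array([-0.032,  0.   ,  0.   ,  0.   ,  0.   ]), 'cam_to_world': array([[-0.6494, -0.6259,  0.4319,  1.0008],
       [ 0.7603, -0.5429,  0.3565,  0.3747],
       [ 0.0113,  0.5599,  0.8285,  0.9194],
       [ 0.    ,  0.    ,  0.    ,  1.    ]])}
{'intrinsics': array([[349.8987,   0.    , 315.9327],
       [  0.    , 349.8987, 241.7979],
       [  0.    ,   0.    ,   1.    ]]), 'distortion': array([-0.0173,  0.    ,  0.    ,  0.    ,  0.    ]), 'tool_from_camera': array([[-0.0005,  0.9622,  0.2723,  0.0676],
       [ 1.    ,  0.0006, -0.0004,  0.0005],
       [-0.0005,  0.2723, -0.9622, -0.1816],
       [ 0.    ,  0.    ,  0.    ,  1.    ]])}
```

View pics/top0.png

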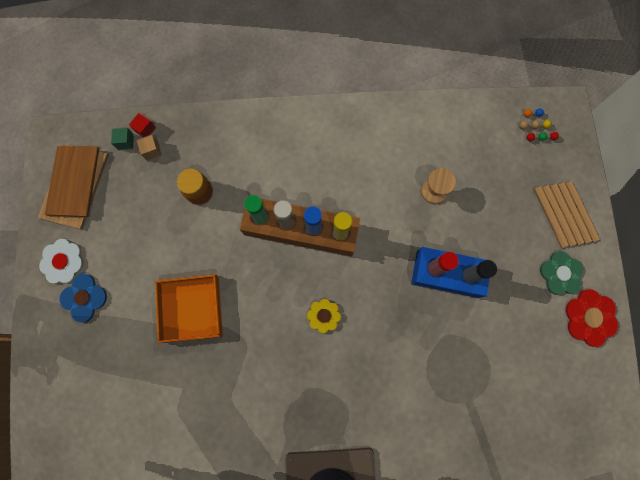

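View pics/scene0.png

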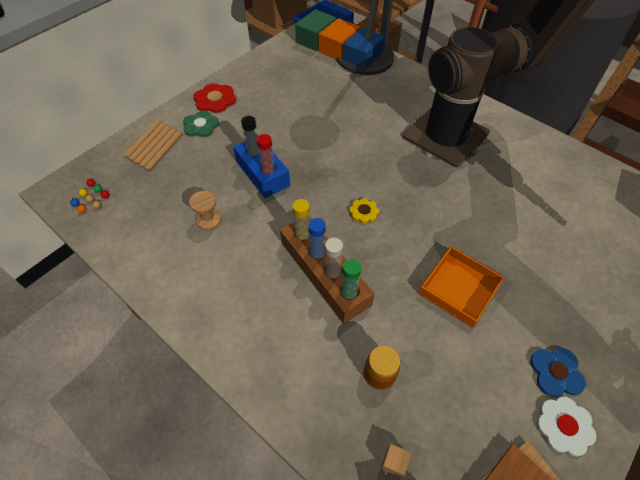

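Top view: caps green (254,205), white (284,210), blue (313,215), yellow (343,220), red (448,262), black (487,269), tray centre about (188,308). The scene view shows the same order: white is second from the green end, and the tray is on the robot's left.

```bash
cat > h.py <<'E'
import cv2,numpy as np
from scipy.spatial.transform import Rotation as R
np.set_printoptions(precision=4,suppress=True)
def ray(m,uv,T=None):
    T=m["cam_to_world"] if T is None else T
    p=cv2.undistortPoints(np.float64([[uv]]),m["intrinsics"],m["distortion"])[0,0]
    d=T[:3,:3]@[p[0],-p[1],-1]; return T[:3,3],d
def plane(m,uv,z,T=None):
    o,d=ray(m,uv,T); return o+d*(z-o[2])/d[2]
def tri(r1,r2):
    (a,d),(b,e)=r1,r2; A=np.c_[d,-e]; t=np.linalg.lstsq(A,b-a,rcond=None)[0]
    p,q=a+t[0]*d,b+t[1]*e; return (p+q)/2,np.linalg.norm(p-q)
E
python3 - <<'E'
from h import *
from plant import ctrl
H={'green':(50,80),'blue':(105,125),'yellow':(22,32),'red':(0,5)}
seeds={'top':dict(green=(254,205),white=(284,210),blue=(313,215),yellow=(343,220),red=(448,262),black=(487,269)),
'scene':dict(green=(351,268),white=(334,245),blue=(317,227),yellow=(301,206),red=(264,142),black=(249,123))}
C={}
M={n:ctrl.camera_model(n) for n in seeds}
for n in seeds:
    im=cv2.imread(f"pics/{n}0.png");hsv=cv2.cvtColor(im,cv2.COLOR_BGR2HSV).astype(int)
    for k,(u,v) in seeds[n].items():
        h,s,val=hsv[...,0],hsv[...,1],hsv[...,2]
        if k=='white': m=(s<60)&(val>120)
        elif k=='black': m=val<40
        else:
            hr=hsv[v,u,0]; m=(np.minimum(abs(h-hr),180-abs(h-hr))<8)&(s>150)&(val>(70 if k=='green' else 100))
        w=np.zeros_like(m);w[v-12:v+13,u-12:u+13]=1
        _,L,st,ce=cv2.connectedComponentsWithStats((m&w).astype(np.uint8))
        i=1+np.argmax(st[1:,4]);C[n,k]=ce[i];print(n,k,st[i],ce[i])
for k in seeds['top']:
    p,e=tri(ray(M['top'],C['top',k]),ray(M['scene'],C['scene',k]))
    print(k,p,e,plane(M['top'],C['top',k],.152))
im=cv2.imread("pics/top0.png");hsv=cv2.cvtColor(im,cv2.COLOR_BGR2HSV)
m=cv2.inRange(hsv,(3,170,60),(16,255,255));m[:, :140]=0;m[:,235:]=0;m[:260]=0
c=max(cv2.findContours(m,0,2)[0],key=cv2.contourArea);r=cv2.minAreaRect(c);b=cv2.boxPoints(r)
h=cv2.approxPolyDP(c,8,True)[:,0]
print(r);
for q in h: print(q,plane(M['top'],q,.035))
E
```

```text
top green [245 195  17  17 224] [252.6786 203.2143]
top white [274 200  18  18 244] [282.209  208.3402]
top blue [304 207  17  17 233] [312.1159 214.8112]
top yellow [334 212  19  18 267] [342.3109 220.5431]
top red [439 252  19  18 255] [448.5686 260.2549]
top black [476 260  21  18 284] [486.1197 269.0423]
scene green [344 259  17  20 268] [352.1119 268.4179]
scene white [325 234  20  23 298] [334.5302 245.4664]
scene blue [309 218  16  19 235] [317.1404 226.5447]
scene yellow [293 199  16  19 254] [300.9134 207.7441]
scene red [257 134  15  16 188] [264.4309 141.1968]
scene black [242 116  14  15 171] [248.2515 123.2164]
green [0.6186 0.1269 0.1538] 0.002787937640284192 [0.6199 0.1259 0.152 ]
white [0.6024 0.067  0.1587] 0.003800463544996255 [0.6053 0.0659 0.152 ]
blue [0.5868 0.007  0.1537] 0.002820377271612638 [0.588  0.0058 0.152 ]
yellow [ 0.5714 -0.0533  0.1529] 0.002828721726091215 [ 0.5724 -0.0546  0.152 ]
red [ 0.477  -0.2602  0.1525] 0.003983131553653384 [ 0.4782 -0.2621  0.152 ]
black [ 0.4555 -0.3375  0.1498] 0.0008251319969938552 [ 0.4555 -0.3371  0.152 ]
((187.57350158691406, 307.95587158203125), (63.811492919921875, 65.42211151123047), 85.60128784179688)
[216 275] [0.4923 0.2304 0.035 ]
[155 281] [0.4861 0.371  0.035 ]
[158 342] [0.3497 0.3638 0.035 ]
[221 336] [0.3565 0.2219 0.035 ]
```

Emit:
{"method": "move_arm", "body": {
  "plan": [
    {"x": -0.03,"y": -0.02,"z": -0.035},
    {"x": -0.06,"y": -0.05,"z": -0.07},
    {"x": -0.1,"y": -0.08,"z": -0.07},
    {"x": -0.14,"y": -0.11,"z": -0.07},
    {"x": -0.17,"y": -0.14,"z": -0.07}
  ]
}}

```text
validation failed for argument at $.pl...
```

Emit:
{"method": "move_arm", "body": {
  "plan": [
    {"x": -0.04,"y": -0.03},
    {"x": -0.08,"y": -0.06},
    {"x": -0.12,"y": -0.1},
    {"x": -0.16,"y": -0.13},
    {"x": -0.2,"y": -0.16}
  ]
}}

```text
validation failed for argument at $.pl...
```

Emit:
{"method": "move_arm", "body": {
  "plan": [
    {"x": -0.04,"y": -0.03},
    {"x": -0.08,"y": -0.06},
    {"x": -0.12,"y": -0.1},
    {"x": -0.16,"y": -0.13},
    {"x": -0.2,"y": -0.17}
  ]
}}

```text
validation failed for argument at $.pl...
```

Emit:
{"method": "move_arm", "body": {
  "plan": [
    {"yaw": 0.14},
    {"yaw": 0.28},
    {"yaw": 0.42},
    {"yaw": 0.56},
    {"yaw": 0.7}
  ]
}}

```text
validation failed for argument at $.pl...
```

Emit:
{"method": "move_arm", "body": {
  "plan": [
    {"yaw": 0.14},
    {"yaw": 0.28},
    {"yaw": 0.42},
    {"yaw": 0.56},
    {"yaw": 0.7}
  ]
}}

```text
validation failed for argument at $.pl...
```

Emit:
{"method": "move_arm", "body": {
  "plan": [
    {"yaw": 0.1},
    {"yaw": 0.197},
    {"yaw": 0.197},
    {"yaw": 0.197}
  ]
}}

```text
validation failed for argument at $.pl...
```

Emit:
{"method": "move_arm", "body": {
  "plan": [
    {"x": -0.03,"y": -0.02,"z": -0.035,"yaw": 0,"fingers": 0},
    {"x": -0.06,"y": -0.05,"z": -0.07,"yaw": 0,"fingers": 0},
    {"x": -0.1,"y": -0.08,"z": -0.07,"yaw": 0,"fingers": 0},
    {"x": -0.14,"y": -0.11,"z": -0.07,"yaw": 0,"fingers": 0},
    {"x": -0.17,"y": -0.14,"z": -0.07,"yaw": 0,"fingers": 0}
  ]
}}

```text
time: 0.6
eef_pos: [0.288, 0.4809, 0.2625]
tcp_rot: [0.114, 0.993, 0.0, 0.0]
contact_force: [1.4, -0.4, 0.3]
opening: 0.999
finger_force: 0.0
```

Emit:
{"method": "move_arm", "body": {
  "plan": [
    {"x": -0.04,"y": -0.03,"z": 0,"yaw": 0,"fingers": 0},
    {"x": -0.08,"y": -0.06,"z": 0,"yaw": 0,"fingers": 0},
    {"x": -0.12,"y": -0.1,"z": 0,"yaw": 0,"fingers": 0},
    {"x": -0.16,"y": -0.13,"z": 0,"yaw": 0,"fingers": 0},
    {"x": -0.2,"y": -0.16,"z": 0,"yaw": 0,"fingers": 0}
  ]
}}

```text
time: 1.1
eef_pos: [0.4417, 0.2844, 0.2622]
tcp_rot: [0.114, 0.993, -0.0, -0.0]
contact_force: [0.1, -0.1, 0.3]
opening: 0.998
finger_force: 0.0
```

Emit:
{"method": "move_arm", "body": {
  "plan": [
    {"x": -0.04,"y": -0.03,"z": 0,"yaw": 0,"fingers": 0},
    {"x": -0.08,"y": -0.06,"z": 0,"yaw": 0,"fingers": 0},
    {"x": -0.12,"y": -0.1,"z": 0,"yaw": 0,"fingers": 0},
    {"x": -0.16,"y": -0.13,"z": 0,"yaw": 0,"fingers": 0},
    {"x": -0.2,"y": -0.17,"z": 0,"yaw": 0,"fingers": 0}
  ]
}}

```text
time: 1.6
eef_pos: [0.5912, 0.0846, 0.2619]
tcp_rot: [0.114, 0.993, 0.0, -0.0]
contact_force: [0.1, 0.4, -0.4]
opening: 1.005
finger_force: 0.0
```

Emit:
{"method": "move_arm", "body": {
  "plan": [
    {"x": 0,"y": 0,"z": 0,"yaw": 0.14,"fingers": 0},
    {"x": 0,"y": 0,"z": 0,"yaw": 0.28,"fingers": 0},
    {"x": 0,"y": 0,"z": 0,"yaw": 0.42,"fingers": 0},
    {"x": 0,"y": 0,"z": 0,"yaw": 0.56,"fingers": 0},
    {"x": 0,"y": 0,"z": 0,"yaw": 0.7,"fingers": 0}
  ]
}}

```text
time: 2.1
eef_pos: [0.5901, 0.0862, 0.2617]
tcp_rot: [0.451, 0.893, -0.0, -0.001]
contact_force: [-0.1, -0.2, 0.1]
opening: 0.999
finger_force: 0.0
```

Emit:
{"method": "move_arm", "body": {
  "plan": [
    {"x": 0,"y": 0,"z": 0,"yaw": 0.14,"fingers": 0},
    {"x": 0,"y": 0,"z": 0,"yaw": 0.28,"fingers": 0},
    {"x": 0,"y": 0,"z": 0,"yaw": 0.42,"fingers": 0},
    {"x": 0,"y": 0,"z": 0,"yaw": 0.56,"fingers": 0},
    {"x": 0,"y": 0,"z": 0,"yaw": 0.7,"fingers": 0}
  ]
}}

```text
time: 2.6
eef_pos: [0.59, 0.0864, 0.2618]
tcp_rot: [0.729, 0.684, -0.0, -0.0]
contact_force: [-0.9, 0.5, -1.1]
opening: 1.001
finger_force: 0.0
```

Emit:
{"method": "move_arm", "body": {
  "plan": [
    {"x": 0,"y": 0,"z": 0,"yaw": 0.1,"fingers": 0},
    {"x": 0,"y": 0,"z": 0,"yaw": 0.197,"fingers": 0},
    {"x": 0,"y": 0,"z": 0,"yaw": 0.197,"fingers": 0},
    {"x": 0,"y": 0,"z": 0,"yaw": 0.197,"fingers": 0}
  ]
}}

```text
time: 3.0
eef_pos: [0.5902, 0.0863, 0.2621]
tcp_rot: [0.791, 0.612, -0.0, -0.0]
contact_force: [0.5, -0.0, -0.4]
opening: 1.003
finger_force: 0.0
```

```bash
cat >> h.py <<'E'
def wristT(s,m):
    T=np.eye(4);T[:3,:3]=R.from_quat(s["tcp_rot"]).as_matrix();T[:3,3]=s["eef_pos"];return T@m["tool_from_camera"]
def shift(s,p): return R.from_quat(s["tcp_rot"]).inv().apply(np.array(p)-s["eef_pos"])
E
python3 - <<'E'
from h import *
from plant import ctrl
s=ctrl.get_state();im=ctrl.read_camera("wrist");m=ctrl.camera_model("wrist");T=wristT(s,m)
cv2.imwrite("pics/w1.png",im[:,:,::-1]);np.savez("w1.npz",T=T)
for p in ([.6026,.0669,.16],[.587,.007,.16],[.6186,.1269,.16]):
    q=np.linalg.inv(T)@[*p,1]; k=m["intrinsics"]; print(k[0,0]*q[0]/-q[2]+k[0,2],k[1,1]*-q[1]/-q[2]+k[1,2])
E
```

```text
334.38185332805836 247.72622542866546
333.2987827912365 314.0348034606956
336.0525977471217 173.1979458722336
```

View pics/w1.png

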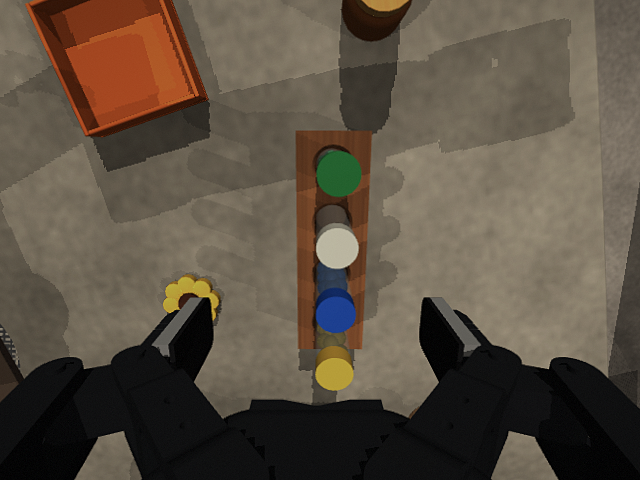

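The wrist view shows the white cap's top at (337,248). That is within 3 px of the prediction at (334,248), so I'll aim between the two, at (0.6045, 0.0663).

Emit:
{"method": "move_arm", "body": {
  "plan": [
    {"x": -0.016,"y": 0.019,"z": 0,"yaw": 0,"fingers": 0},
    {"x": -0.016,"y": 0.019,"z": 0.03,"yaw": 0,"fingers": 0},
    {"x": -0.016,"y": 0.019,"z": 0.06,"yaw": 0,"fingers": 0},
    {"x": -0.016,"y": 0.019,"z": 0.09,"yaw": 0,"fingers": 0},
    {"x": -0.016,"y": 0.019,"z": 0.11,"yaw": 0,"fingers": 0}
  ]
}}

```text
time: 3.55
eef_pos: [0.6034, 0.066, 0.1497]
tcp_rot: [0.791, 0.612, -0.001, -0.001]
contact_force: [-0.1, -0.5, -0.8]
opening: 0.999
finger_force: 0.0
```

Emit:
{"method": "move_arm", "body": {
  "plan": [
    {"x": 0,"y": 0,"z": 0.02,"yaw": 0,"fingers": 0},
    {"x": 0,"y": 0,"z": 0.037,"yaw": 0,"fingers": 0},
    {"x": 0,"y": 0,"z": 0.037,"yaw": 0,"fingers": 0.2},
    {"x": 0,"y": 0,"z": 0.037,"yaw": 0,"fingers": 0.35},
    {"x": 0,"y": 0,"z": 0.037,"yaw": 0,"fingers": 0.45}
  ],
  "force": 30
}}

```text
time: 4.05
eef_pos: [0.6057, 0.066, 0.1171]
tcp_rot: [0.791, 0.612, 0.001, 0.001]
contact_force: [0.5, -0.0, -0.1]
opening: 0.552
finger_force: 0.0
```

Emit:
{"method": "move_arm", "body": {
  "plan": [
    {"x": 0,"y": 0,"z": 0,"yaw": 0,"fingers": 0.5},
    {"x": 0,"y": 0,"z": 0,"yaw": 0,"fingers": 0.7},
    {"x": 0,"y": 0,"z": 0,"yaw": 0,"fingers": 0.8},
    {"x": 0,"y": 0,"z": 0,"yaw": 0,"fingers": 0.8},
    {"x": 0,"y": 0,"z": 0,"yaw": 0,"fingers": 0.8}
  ],
  "force": 30
}}

```text
time: 4.55
eef_pos: [0.6057, 0.0661, 0.1171]
tcp_rot: [0.791, 0.611, 0.001, 0.001]
contact_force: [-0.6, 0.4, 5.9]
opening: 0.392
finger_force: 29.8
```

Emit:
{"method": "move_arm", "body": {
  "plan": [
    {"x": 0,"y": 0,"z": -0.01,"yaw": 0,"fingers": 0.8},
    {"x": 0,"y": 0,"z": -0.025,"yaw": 0,"fingers": 0.8},
    {"x": 0,"y": 0,"z": -0.04,"yaw": 0,"fingers": 0.8},
    {"x": 0,"y": 0,"z": -0.055,"yaw": 0,"fingers": 0.8},
    {"x": 0,"y": 0,"z": -0.07,"yaw": 0,"fingers": 0.8}
  ]
}}

```text
time: 5.05
eef_pos: [0.6049, 0.0661, 0.1874]
tcp_rot: [0.791, 0.611, 0.0, 0.0]
contact_force: [0.0, 0.2, -0.7]
opening: 0.394
finger_force: 29.9
```

Emit:
{"method": "move_arm", "body": {
  "plan": [
    {"x": 0,"y": 0,"z": -0.01,"yaw": 0,"fingers": 0.8},
    {"x": 0,"y": 0,"z": -0.01,"yaw": 0,"fingers": 0.8}
  ]
}}

```text
time: 5.25
eef_pos: [0.606, 0.066, 0.1983]
tcp_rot: [0.791, 0.611, 0.002, 0.001]
contact_force: [0.2, -0.6, -0.6]
opening: 0.389
finger_force: 29.9
```

```bash
python3 - <<'E'
from h import *
from plant import ctrl
s=ctrl.get_state();print(s["eef_pos"],s["opening"],s["finger_force"])
print(shift(s,[.421,.297,s["eef_pos"][2]]))
cv2.imwrite("pics/s2.png",np.vstack([ctrl.read_camera("scene")[80:380,120:560,::-1]]))
E
```

```text
[0.606  0.066  0.1983] 0.3893036100649192 29.939507246017456
[ 0.1769 -0.2373 -0.0009]
```

View pics/s2.png

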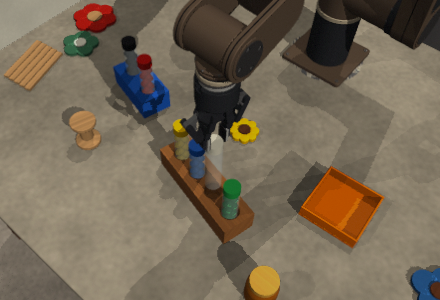

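The crop shows the white tube held upright and clear of the rack at about (213,160), with the neighbours standing. Next I move to the tray, going out towards the robot first.

Emit:
{"method": "move_arm", "body": {
  "plan": [
    {"x": 0,"y": -0.03,"z": 0,"yaw": 0,"fingers": 0.8},
    {"x": 0,"y": -0.065,"z": 0,"yaw": 0,"fingers": 0.8},
    {"x": 0.01,"y": -0.1,"z": 0,"yaw": 0,"fingers": 0.8},
    {"x": 0.04,"y": -0.125,"z": 0,"yaw": 0,"fingers": 0.8},
    {"x": 0.07,"y": -0.15,"z": 0,"yaw": 0,"fingers": 0.8}
  ]
}}

```text
time: 5.8
eef_pos: [0.4756, 0.1721, 0.1945]
tcp_rot: [0.792, 0.611, -0.001, -0.0]
contact_force: [1.8, 0.7, 0.9]
opening: 0.389
finger_force: 30.0
```

Emit:
{"method": "move_arm", "body": {
  "plan": [
    {"x": 0.03,"y": -0.025,"z": 0,"yaw": 0,"fingers": 0.8},
    {"x": 0.06,"y": -0.05,"z": 0,"yaw": 0,"fingers": 0.8},
    {"x": 0.09,"y": -0.07,"z": 0,"yaw": 0,"fingers": 0.8},
    {"x": 0.107,"y": -0.087,"z": 0,"yaw": 0,"fingers": 0.8},
    {"x": 0.107,"y": -0.087,"z": 0,"yaw": 0,"fingers": 0.8}
  ]
}}

```text
time: 6.3
eef_pos: [0.4179, 0.2989, 0.1943]
tcp_rot: [0.79, 0.613, -0.001, -0.001]
contact_force: [-0.1, 0.0, -0.5]
opening: 0.391
finger_force: 30.0
```

```bash
python3 - <<'E'
from h import *
from plant import ctrl
s=ctrl.get_state();im=ctrl.read_camera("wrist");m=ctrl.camera_model("wrist");T=wristT(s,m)
print(s["eef_pos"],s["finger_force"],shift(s,[.421,.297,.1123]))
hsv=cv2.cvtColor(im,cv2.COLOR_RGB2HSV)
cv2.imwrite("pics/w3.png",im[:,:,::-1])
E
```

```text
[0.4179 0.2989 0.1943] 29.99941974878311 [-0.001   0.0036  0.082 ]
```

View pics/w3.png

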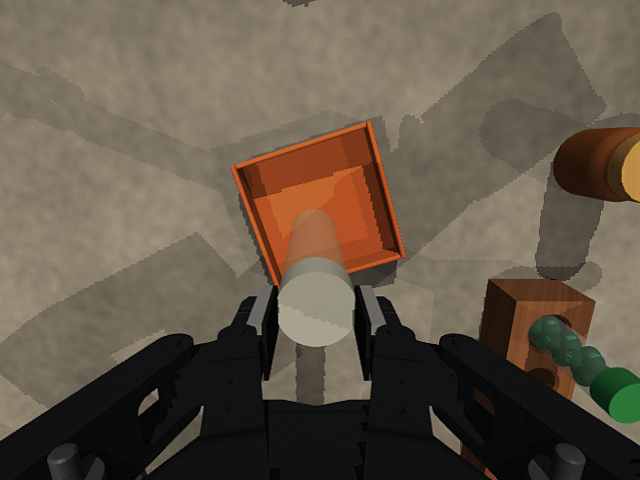

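The tube is held centred in the jaws, with its cap at (316,308), above the tray. Lowering.

Emit:
{"method": "move_arm", "body": {
  "plan": [
    {"x": 0,"y": 0.003,"z": 0.02,"yaw": 0,"fingers": 0.8},
    {"x": 0,"y": 0.003,"z": 0.04,"yaw": 0,"fingers": 0.8},
    {"x": 0,"y": 0.003,"z": 0.06,"yaw": 0,"fingers": 0.8},
    {"x": 0,"y": 0.003,"z": 0.073,"yaw": 0,"fingers": 0.8},
    {"x": 0,"y": 0.003,"z": 0.077,"yaw": 0,"fingers": 0.8}
  ]
}}

```text
time: 6.85
eef_pos: [0.4221, 0.295, 0.1163]
tcp_rot: [0.792, 0.611, -0.002, -0.0]
contact_force: [0.2, -0.1, -0.8]
opening: 0.388
finger_force: 30.0
```

Emit:
{"method": "move_arm", "body": {
  "plan": [
    {"x": 0,"y": 0,"z": 0.002,"yaw": 0,"fingers": 0.8},
    {"x": 0,"y": 0,"z": 0.003,"yaw": 0,"fingers": 0.8},
    {"x": 0,"y": 0,"z": 0.003,"yaw": 0,"fingers": 0.8}
  ]
}}

```text
time: 7.15
eef_pos: [0.4236, 0.2966, 0.1164]
tcp_rot: [0.791, 0.611, 0.001, 0.0]
contact_force: [0.2, -0.6, -0.7]
opening: 0.391
finger_force: 30.0
```

Emit:
{"method": "move_arm", "body": {
  "plan": [
    {"x": 0,"y": 0,"z": 0.001,"yaw": 0,"fingers": 0.8},
    {"x": 0,"y": 0,"z": 0.002,"yaw": 0,"fingers": 0.8},
    {"x": 0,"y": 0,"z": 0.002,"yaw": 0,"fingers": 0.8}
  ]
}}

```text
time: 7.45
eef_pos: [0.4229, 0.2964, 0.1136]
tcp_rot: [0.791, 0.612, 0.0, 0.0]
contact_force: [-0.0, -0.6, -0.5]
opening: 0.391
finger_force: 30.0
```

Emit:
{"method": "move_arm", "body": {
  "plan": [
    {"x": 0,"y": 0,"z": 0.001,"yaw": 0,"fingers": 0.8},
    {"x": 0,"y": 0,"z": 0.001,"yaw": 0,"fingers": 0.8}
  ]
}}

```text
time: 7.65
eef_pos: [0.4228, 0.2964, 0.1124]
tcp_rot: [0.791, 0.611, -0.0, -0.0]
contact_force: [-0.1, -0.2, 0.1]
opening: 0.394
finger_force: 30.0
```

Emit:
{"method": "move_arm", "body": {
  "plan": [
    {"x": 0,"y": 0,"z": 0.001,"yaw": 0,"fingers": 0.8},
    {"x": 0,"y": 0,"z": 0.001,"yaw": 0,"fingers": 0.8}
  ]
}}

```text
time: 7.85
eef_pos: [0.4233, 0.2967, 0.1123]
tcp_rot: [0.791, 0.611, 0.0, -0.0]
contact_force: [-1.2, 0.6, 3.0]
opening: 0.391
finger_force: 30.4
```

Emit:
{"method": "move_arm", "body": {
  "plan": [
    {"x": 0,"y": 0,"z": 0.001,"yaw": 0,"fingers": 0.8},
    {"x": 0,"y": 0,"z": 0.001,"yaw": 0,"fingers": 0.8}
  ]
}}

```text
time: 8.05
eef_pos: [0.4238, 0.297, 0.1122]
tcp_rot: [0.791, 0.611, 0.001, -0.0]
contact_force: [-1.3, 0.3, 6.7]
opening: 0.394
finger_force: 30.7
```

Emit:
{"method": "move_arm", "body": {
  "plan": [
    {"x": 0,"y": 0,"z": -0.001,"yaw": 0,"fingers": 0.55},
    {"x": 0,"y": 0,"z": -0.001,"yaw": 0,"fingers": 0.4},
    {"x": 0,"y": 0,"z": -0.001,"yaw": 0,"fingers": 0.2},
    {"x": 0,"y": 0,"z": -0.001,"yaw": 0,"fingers": 0},
    {"x": 0,"y": 0,"z": -0.001,"yaw": 0,"fingers": 0}
  ]
}}

```text
time: 8.55
eef_pos: [0.4228, 0.2962, 0.1112]
tcp_rot: [0.791, 0.611, -0.0, -0.0]
contact_force: [-1.0, 0.3, 0.2]
opening: 1.0
finger_force: 0.0
```

Emit:
{"method": "move_arm", "body": {
  "plan": [
    {"x": 0,"y": 0,"z": 0,"yaw": 0,"fingers": 0},
    {"x": 0,"y": 0,"z": -0.02,"yaw": 0,"fingers": 0},
    {"x": 0,"y": 0,"z": -0.05,"yaw": 0,"fingers": 0},
    {"x": 0,"y": 0,"z": -0.1,"yaw": 0,"fingers": 0},
    {"x": 0,"y": 0,"z": -0.15,"yaw": 0,"fingers": 0}
  ]
}}

```text
time: 9.05
eef_pos: [0.4222, 0.296, 0.2622]
tcp_rot: [0.791, 0.611, -0.001, -0.0]
contact_force: [0.4, -0.3, 0.5]
opening: 0.996
finger_force: 0.0
```

```bash
python3 - <<'E'
from h import *
from plant import ctrl
s=ctrl.get_state();print(s["eef_pos"])
print(shift(s,[.478,-.2615,s["eef_pos"][2]]))
cv2.imwrite("pics/w4.png",cv2.resize(np.hstack([ctrl.read_camera("wrist"),ctrl.read_camera("scene")])[:,:,::-1],(800,300)))
E
```

```text
[0.4222 0.296  0.2622]
[-0.5254  0.1946  0.0004]
```

View pics/w4.png

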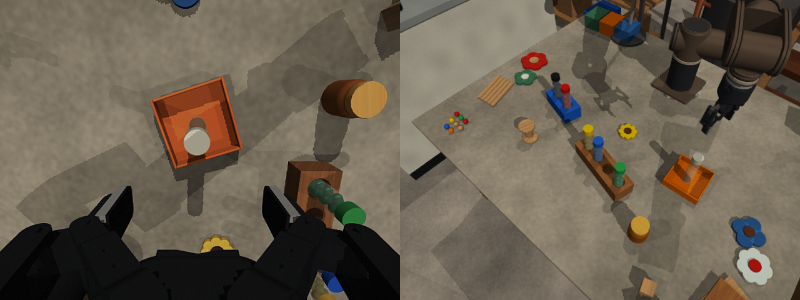

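The empty tube stands upright near the tray's middle, and the other tubes are undisturbed. Next is the red tube.

Emit:
{"method": "move_arm", "body": {
  "plan": [
    {"x": -0.035,"y": 0.024,"z": 0,"yaw": 0,"fingers": 0},
    {"x": -0.07,"y": 0.048,"z": 0,"yaw": 0,"fingers": 0},
    {"x": -0.1,"y": 0.07,"z": 0,"yaw": 0,"fingers": 0},
    {"x": -0.135,"y": 0.094,"z": 0,"yaw": 0,"fingers": 0},
    {"x": -0.166,"y": 0.116,"z": 0,"yaw": 0,"fingers": 0}
  ]
}}

```text
time: 9.65
eef_pos: [0.4935, 0.1047, 0.2611]
tcp_rot: [0.791, 0.611, -0.0, 0.0]
contact_force: [0.5, 0.4, -0.2]
opening: 1.0
finger_force: 0.0
```

Emit:
{"method": "move_arm", "body": {
  "plan": [
    {"x": -0.045,"y": 0.01,"z": 0,"yaw": 0,"fingers": 0},
    {"x": -0.09,"y": 0.02,"z": 0,"yaw": 0,"fingers": 0},
    {"x": -0.135,"y": 0.03,"z": 0,"yaw": 0,"fingers": 0},
    {"x": -0.18,"y": 0.04,"z": 0,"yaw": 0,"fingers": 0},
    {"x": -0.22,"y": 0.05,"z": 0,"yaw": 0,"fingers": 0}
  ]
}}

```text
time: 10.15
eef_pos: [0.4857, -0.1211, 0.2611]
tcp_rot: [0.792, 0.611, -0.0, 0.0]
contact_force: [0.6, -1.3, 0.4]
opening: 1.001
finger_force: 0.0
```

Emit:
{"method": "move_arm", "body": {
  "plan": [
    {"x": -0.04,"y": 0.01,"z": 0,"yaw": 0,"fingers": 0},
    {"x": -0.08,"y": 0.02,"z": 0,"yaw": 0.016,"fingers": 0},
    {"x": -0.12,"y": 0.029,"z": 0,"yaw": 0.016,"fingers": 0},
    {"x": -0.12,"y": 0.029,"z": 0,"yaw": 0.016,"fingers": 0}
  ]
}}

```text
time: 10.55
eef_pos: [0.4832, -0.2466, 0.2606]
tcp_rot: [0.798, 0.603, -0.001, -0.0]
contact_force: [0.1, 0.4, -0.2]
opening: 1.002
finger_force: 0.0
```

```bash
python3 - <<'E'
from h import *
from plant import ctrl
s=ctrl.get_state();print(s["eef_pos"])
im=ctrl.read_camera("wrist");m=ctrl.camera_model("wrist");T=wristT(s,m)
cv2.imwrite("pics/w5.png",im[:,:,::-1])
hsv=cv2.cvtColor(im,cv2.COLOR_RGB2HSV)
k=cv2.inRange(hsv,(0,180,130),(6,255,255))|cv2.inRange(hsv,(174,180,130),(179,255,255))
_,L,st,ce=cv2.connectedComponentsWithStats(k);i=1+np.argmax(st[1:,4])
print(st[i],ce[i],plane(m,ce[i],.16,T),shift(s,[.478,-.2615,.117]))
# rack top from top camera: hole / cap positions again, brown box
t=ctrl.read_camera("top");cv2.imwrite("pics/t5.png",cv2.resize(t[180:280,220:380,::-1],(800,500),interpolation=cv2.INTER_CUBIC))
E
```

```text
[ 0.4832 -0.2466  0.2606]
[ 294  226   42   41 1351] [314.399  246.1273] [ 0.4794 -0.26    0.16  ] [-0.0156 -0.0008  0.1436]
```

View pics/w5.png

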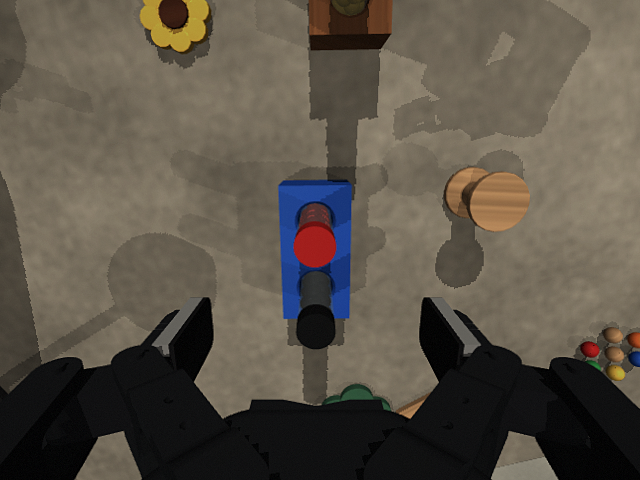

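View pics/t5.png

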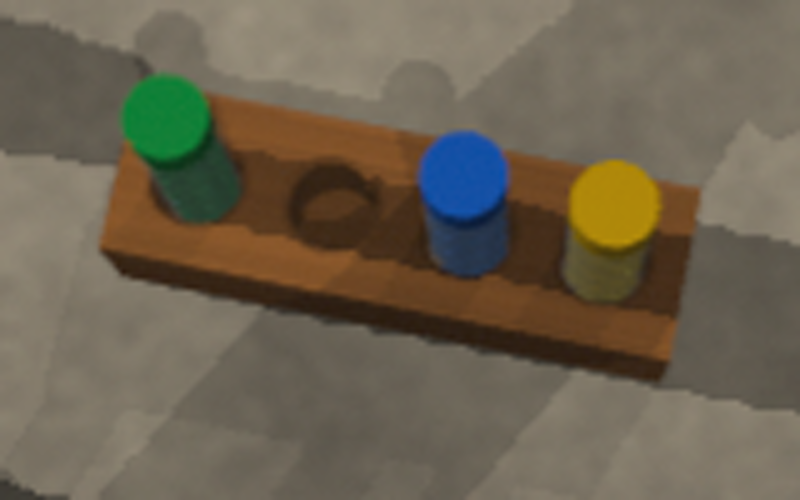

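The wrist view shows the red cap at (314,246), which puts it at about (0.479, -0.2605). In the top crop the free hole is near (335,204), which is (287,220.8) in the full picture.

Emit:
{"method": "move_arm", "body": {
  "plan": [
    {"x": -0.015,"y": 0,"z": 0,"yaw": 0,"fingers": 0},
    {"x": -0.015,"y": 0,"z": 0.03,"yaw": 0,"fingers": 0},
    {"x": -0.015,"y": 0,"z": 0.06,"yaw": 0,"fingers": 0},
    {"x": -0.015,"y": 0,"z": 0.09,"yaw": 0,"fingers": 0},
    {"x": -0.015,"y": 0,"z": 0.11,"yaw": 0,"fingers": 0}
  ]
}}

```text
time: 11.15
eef_pos: [0.4791, -0.2555, 0.1492]
tcp_rot: [0.796, 0.606, -0.0, -0.001]
contact_force: [0.0, -0.2, -0.2]
opening: 0.998
finger_force: 0.0
```

Emit:
{"method": "move_arm", "body": {
  "plan": [
    {"x": 0,"y": 0,"z": 0.02,"yaw": 0,"fingers": 0},
    {"x": 0,"y": 0,"z": 0.035,"yaw": 0,"fingers": 0},
    {"x": 0,"y": 0,"z": 0.035,"yaw": 0,"fingers": 0.2},
    {"x": 0,"y": 0,"z": 0.035,"yaw": 0,"fingers": 0.35},
    {"x": 0,"y": 0,"z": 0.035,"yaw": 0,"fingers": 0.45}
  ],
  "force": 40
}}

```text
time: 11.65
eef_pos: [0.4809, -0.2575, 0.1181]
tcp_rot: [0.796, 0.605, 0.0, 0.001]
contact_force: [0.1, -0.1, -0.2]
opening: 0.551
finger_force: 0.0
```

Emit:
{"method": "move_arm", "body": {
  "plan": [
    {"x": 0,"y": 0,"z": 0,"yaw": 0,"fingers": 0.5},
    {"x": 0,"y": 0,"z": 0,"yaw": 0,"fingers": 0.7},
    {"x": 0,"y": 0,"z": 0,"yaw": 0,"fingers": 0.8},
    {"x": 0,"y": 0,"z": 0,"yaw": 0,"fingers": 0.8},
    {"x": 0,"y": 0,"z": 0,"yaw": 0,"fingers": 0.8}
  ],
  "force": 40
}}

```text
time: 12.15
eef_pos: [0.4807, -0.2576, 0.1181]
tcp_rot: [0.796, 0.605, 0.0, 0.001]
contact_force: [-0.7, 0.1, 6.2]
opening: 0.38
finger_force: 39.5
```

```bash
python3 - <<'E'
from h import *
from plant import ctrl
s=ctrl.get_state();print(s["eef_pos"],s["tcp_rot"])
m=ctrl.camera_model("top")
print("hole",plane(m,(287.0,220.8),.06))
t=cv2.imread("pics/top0.png")
# rack top corners seen in the crop t5 (scale 5, origin 220,180)
for q in((148,82),(698,188),(668,360),(102,248)): print(plane(m,(220+q[0]/5,180+q[1]/5),.06))
E
```

```text
[ 0.4807 -0.2576  0.1181] [0.7961 0.6051 0.0002 0.0012]
hole [0.6017 0.0632 0.06  ]
[0.6639 0.1457 0.06  ]
[ 0.5994 -0.0996  0.06  ]
[ 0.5222 -0.0803  0.06  ]
[0.5878 0.1683 0.06  ]
```

Emit:
{"method": "move_arm", "body": {
  "plan": [
    {"x": 0,"y": 0,"z": -0.01,"yaw": 0,"fingers": 0.8},
    {"x": 0,"y": 0,"z": -0.03,"yaw": 0,"fingers": 0.8},
    {"x": 0,"y": 0,"z": -0.05,"yaw": 0,"fingers": 0.8},
    {"x": 0,"y": 0,"z": -0.07,"yaw": 0,"fingers": 0.8},
    {"x": 0,"y": 0,"z": -0.085,"yaw": 0,"fingers": 0.8}
  ]
}}

```text
time: 12.65
eef_pos: [0.4801, -0.2569, 0.2028]
tcp_rot: [0.796, 0.605, 0.0, 0.0]
contact_force: [0.5, 0.5, -1.9]
opening: 0.38
finger_force: 39.8
```

Emit:
{"method": "move_arm", "body": {
  "plan": [
    {"x": 0.02,"y": -0.01,"z": 0,"yaw": 0,"fingers": 0.8},
    {"x": 0.05,"y": -0.02,"z": 0,"yaw": 0,"fingers": 0.8},
    {"x": 0.08,"y": -0.03,"z": 0,"yaw": 0,"fingers": 0.8},
    {"x": 0.115,"y": -0.04,"z": 0,"yaw": 0,"fingers": 0.8},
    {"x": 0.15,"y": -0.05,"z": 0,"yaw": 0,"fingers": 0.8}
  ]
}}

```text
time: 13.15
eef_pos: [0.4714, -0.0977, 0.2013]
tcp_rot: [0.796, 0.605, -0.0, -0.0]
contact_force: [0.5, 0.0, -0.8]
opening: 0.381
finger_force: 39.8
```

Emit:
{"method": "move_arm", "body": {
  "plan": [
    {"x": 0.04,"y": -0.01,"z": 0,"yaw": 0,"fingers": 0.8},
    {"x": 0.08,"y": -0.02,"z": 0,"yaw": 0,"fingers": 0.8},
    {"x": 0.12,"y": -0.027,"z": 0,"yaw": -0.01,"fingers": 0.8},
    {"x": 0.142,"y": -0.027,"z": 0,"yaw": -0.016,"fingers": 0.8},
    {"x": 0.142,"y": -0.027,"z": 0,"yaw": -0.016,"fingers": 0.8}
  ]
}}

```text
time: 13.65
eef_pos: [0.4837, 0.0475, 0.2014]
tcp_rot: [0.79, 0.613, 0.0, -0.0]
contact_force: [0.9, -0.8, -0.6]
opening: 0.381
finger_force: 39.9
```

```bash
python3 - <<'E'
from h import *
from plant import ctrl
s=ctrl.get_state();print(s["eef_pos"],s["tcp_rot"],s["finger_force"])
im=ctrl.read_camera("wrist");m=ctrl.camera_model("wrist");T=wristT(s,m)
np.savez("w6.npz",T=T,e=s["eef_pos"],q=s["tcp_rot"]);cv2.imwrite("pics/w6.png",im[:,:,::-1])
E
```

```text
[0.4837 0.0475 0.2014] [ 0.79    0.6131  0.     -0.0005] 39.89336371421814
```

View pics/w6.png

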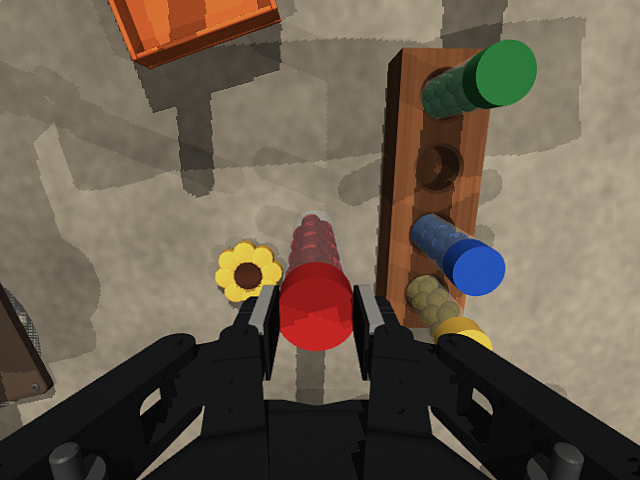

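```bash
python3 - <<'E'
from h import *
from plant import ctrl
d=np.load("w6.npz");T=d["T"];m=ctrl.camera_model("wrist");e=d["e"];Rm=R.from_quat(d["q"])
im=cv2.imread("pics/w6.png");g=cv2.cvtColor(im,6);hsv=cv2.cvtColor(im,cv2.COLOR_BGR2HSV)
print("hole eyeballed",plane(m,(440,168),.06,T))
# dark hole rim on the wood: row/column grey profiles
print("row168",g[168,380:500:2]);print("col440",g[130:210:2,440])
k=cv2.inRange(hsv,(0,150,60),(6,255,255))|cv2.inRange(hsv,(174,150,60),(179,255,255))
k[:, :270]=0;k[:,365:]=0
r=[(v,np.flatnonzero(k[v])[[0,-1]].tolist()) for v in range(265,356,8) if k[v].any()];print(r)
ct=e[2]+.01+.15-.1181
for uv in((316,310),(316,314)): print(uv,"cap offset tool",Rm.inv().apply(plane(m,uv,ct,T)-e))
# same: tube lean/offset -> edges of the empty hole
E
python3 - <<'E'
import cv2
im=cv2.imread("pics/w6.png")[120:220,370:510]
cv2.imwrite("pics/c6.png",cv2.resize(im,(700,500),interpolation=cv2.INTER_CUBIC))
E
```

```text
hole eyeballed [0.6061 0.0658 0.06  ]
row168 [ 76  40  21  23  21  26  23  28  90  84  86  83  87  84  90  91  93  80
  45  42  42  39  38  41  40  43  42  55  57  59  61  24  28  27  25  21
  21  18  21  20  60  51  84  86  84  83  84  82  77  89  86 112 166 165
 154 154 164 155 157 154]
col440 [43 44 44 47 45 47 44 39 27 22 24 24 21 32 44 42 43 49 59 61 50 28 27 28
 22 24 26 28 23 28 43 45 61 62 59 60 61 59 59 61]
[(265, [300, 332]), (273, [289, 342]), (281, [284, 348]), (289, [281, 350]), (297, [280, 352]), (305, [279, 352]), (313, [279, 352]), (321, [280, 352]), (329, [280, 352]), (337, [285, 347]), (345, [295, 337])]
(316, 310) cap offset tool [-0.0011  0.0013 -0.0419]
(316, 314) cap offset tool [-0.003   0.0013 -0.0419]
```

View pics/c6.png

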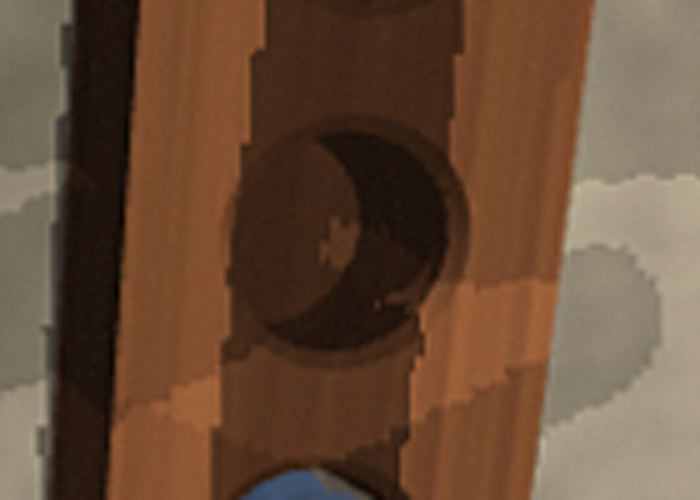

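The free hole's rim is centred at (439.2,168.2), which gives (0.6047, 0.066) after correcting the camera bias seen on the held cap. The tube sits about 2.5 mm along -x in the jaws, so the TCP goal is (0.6053, 0.0684).

Emit:
{"method": "move_arm", "body": {
  "plan": [
    {"x": 0.025,"y": 0,"z": 0,"yaw": 0,"fingers": 0.8},
    {"x": 0.05,"y": 0.02,"z": 0,"yaw": 0,"fingers": 0.8},
    {"x": 0.05,"y": 0.05,"z": 0,"yaw": 0,"fingers": 0.8},
    {"x": 0.05,"y": 0.08,"z": 0,"yaw": 0,"fingers": 0.8},
    {"x": 0.05,"y": 0.1,"z": 0,"yaw": 0,"fingers": 0.8}
  ]
}}

```text
time: 14.2
eef_pos: [0.5947, 0.0663, 0.2012]
tcp_rot: [0.792, 0.611, -0.0, 0.0]
contact_force: [-0.3, 0.2, 0.1]
opening: 0.379
finger_force: 40.1
```

Emit:
{"method": "move_arm", "body": {
  "plan": [
    {"x": 0,"y": 0.012,"z": 0,"yaw": 0,"fingers": 0.8},
    {"x": 0,"y": 0.012,"z": 0,"yaw": 0,"fingers": 0.8},
    {"x": 0,"y": 0.012,"z": 0,"yaw": 0,"fingers": 0.8},
    {"x": 0,"y": 0.012,"z": 0,"yaw": 0,"fingers": 0.8}
  ]
}}

```text
time: 14.6
eef_pos: [0.6041, 0.0652, 0.2015]
tcp_rot: [0.791, 0.611, -0.0, -0.0]
contact_force: [0.1, 0.2, -1.4]
opening: 0.378
finger_force: 40.2
```

```bash
python3 - <<'E'
from h import *
from plant import ctrl
s=ctrl.get_state();print(s["eef_pos"],shift(s,[.6053,.0684,.1181]))
E
```

```text
[0.6041 0.0652 0.2015] [0.0034 0.0004 0.0834]
```

Emit:
{"method": "move_arm", "body": {
  "plan": [
    {"x": 0.002,"y": 0,"z": 0.01,"yaw": 0,"fingers": 0.8},
    {"x": 0.002,"y": 0,"z": 0.02,"yaw": 0,"fingers": 0.8},
    {"x": 0.002,"y": 0,"z": 0.028,"yaw": 0,"fingers": 0.8},
    {"x": 0.002,"y": 0,"z": 0.033,"yaw": 0,"fingers": 0.8},
    {"x": 0.002,"y": 0,"z": 0.033,"yaw": 0,"fingers": 0.8}
  ]
}}

```text
time: 15.1
eef_pos: [0.6046, 0.0672, 0.1669]
tcp_rot: [0.791, 0.611, -0.001, -0.001]
contact_force: [-0.6, 0.7, -1.5]
opening: 0.378
finger_force: 40.2
```

Emit:
{"method": "move_arm", "body": {
  "plan": [
    {"x": 0,"y": 0,"z": 0.002,"yaw": 0,"fingers": 0.8},
    {"x": 0,"y": 0,"z": 0.004,"yaw": 0,"fingers": 0.8},
    {"x": 0,"y": 0,"z": 0.004,"yaw": 0,"fingers": 0.8}
  ]
}}

```text
time: 15.4
eef_pos: [0.6055, 0.0671, 0.1645]
tcp_rot: [0.791, 0.611, 0.0, 0.0]
contact_force: [-0.8, 0.0, -0.4]
opening: 0.377
finger_force: 40.2
```

Emit:
{"method": "move_arm", "body": {
  "plan": [
    {"x": 0,"y": 0,"z": 0.003,"yaw": 0,"fingers": 0.8},
    {"x": 0,"y": 0,"z": 0.006,"yaw": 0,"fingers": 0.8},
    {"x": 0,"y": 0,"z": 0.006,"yaw": 0,"fingers": 0.8}
  ]
}}

```text
time: 15.7
eef_pos: [0.6051, 0.0671, 0.1578]
tcp_rot: [0.791, 0.611, -0.0, -0.0]
contact_force: [0.0, -0.2, -1.5]
opening: 0.38
finger_force: 40.2
```

Emit:
{"method": "move_arm", "body": {
  "plan": [
    {"x": 0,"y": 0,"z": 0.004,"yaw": 0,"fingers": 0.8},
    {"x": 0,"y": 0,"z": 0.008,"yaw": 0,"fingers": 0.8},
    {"x": 0,"y": 0,"z": 0.008,"yaw": 0,"fingers": 0.8}
  ]
}}

```text
time: 16.0
eef_pos: [0.6049, 0.0671, 0.1494]
tcp_rot: [0.791, 0.611, -0.001, -0.001]
contact_force: [-0.2, -0.3, -0.8]
opening: 0.376
finger_force: 40.2
```

Entering freely, with no contact force.

Emit:
{"method": "move_arm", "body": {
  "plan": [
    {"x": 0,"y": 0,"z": 0.006,"yaw": 0,"fingers": 0.8},
    {"x": 0,"y": 0,"z": 0.012,"yaw": 0,"fingers": 0.8},
    {"x": 0,"y": 0,"z": 0.018,"yaw": 0,"fingers": 0.8},
    {"x": 0,"y": 0,"z": 0.024,"yaw": 0,"fingers": 0.8},
    {"x": 0,"y": 0,"z": 0.027,"yaw": 0,"fingers": 0.8}
  ]
}}

```text
time: 16.5
eef_pos: [0.6049, 0.0671, 0.1223]
tcp_rot: [0.791, 0.611, -0.001, -0.001]
contact_force: [-0.6, -0.2, -0.7]
opening: 0.38
finger_force: 40.2
```

Emit:
{"method": "move_arm", "body": {
  "plan": [
    {"x": 0,"y": 0,"z": 0.001,"yaw": 0,"fingers": 0.8},
    {"x": 0,"y": 0,"z": 0.002,"yaw": 0,"fingers": 0.8},
    {"x": 0,"y": 0,"z": 0.002,"yaw": 0,"fingers": 0.8}
  ]
}}

```text
time: 16.8
eef_pos: [0.6056, 0.0671, 0.1216]
tcp_rot: [0.791, 0.611, 0.0, 0.0]
contact_force: [-0.8, 0.3, 0.1]
opening: 0.38
finger_force: 40.2
```

Emit:
{"method": "move_arm", "body": {
  "plan": [
    {"x": 0,"y": 0,"z": 0.001,"yaw": 0,"fingers": 0.8},
    {"x": 0,"y": 0,"z": 0.001,"yaw": 0,"fingers": 0.8}
  ]
}}

```text
time: 17.0
eef_pos: [0.6055, 0.0671, 0.1206]
tcp_rot: [0.791, 0.611, 0.0, 0.0]
contact_force: [1.1, -0.6, -1.5]
opening: 0.378
finger_force: 40.2
```

Emit:
{"method": "move_arm", "body": {
  "plan": [
    {"x": 0,"y": 0,"z": 0.001,"yaw": 0,"fingers": 0.8},
    {"x": 0,"y": 0,"z": 0.002,"yaw": 0,"fingers": 0.8},
    {"x": 0,"y": 0,"z": 0.002,"yaw": 0,"fingers": 0.8}
  ]
}}

```text
time: 17.3
eef_pos: [0.6055, 0.0671, 0.1184]
tcp_rot: [0.791, 0.611, -0.0, -0.0]
contact_force: [-0.1, 0.1, -1.5]
opening: 0.38
finger_force: 40.2
```

Emit:
{"method": "move_arm", "body": {
  "plan": [
    {"x": 0,"y": 0,"z": 0.001,"yaw": 0,"fingers": 0.8},
    {"x": 0,"y": 0,"z": 0.001,"yaw": 0,"fingers": 0.8}
  ]
}}

```text
time: 17.5
eef_pos: [0.6059, 0.0672, 0.1183]
tcp_rot: [0.791, 0.611, 0.0, 0.0]
contact_force: [-1.0, 0.7, 2.4]
opening: 0.378
finger_force: 40.7
```

Emit:
{"method": "move_arm", "body": {
  "plan": [
    {"x": 0,"y": 0,"z": 0.001,"yaw": 0,"fingers": 0.8},
    {"x": 0,"y": 0,"z": 0.001,"yaw": 0,"fingers": 0.8}
  ]
}}

```text
time: 17.7
eef_pos: [0.6063, 0.0672, 0.1182]
tcp_rot: [0.791, 0.611, 0.001, 0.001]
contact_force: [-0.7, 0.2, 6.3]
opening: 0.378
finger_force: 41.1
```

On the floor at TCP height 0.118, matching the pick height in the stand. Releasing and backing off.

Emit:
{"method": "move_arm", "body": {
  "plan": [
    {"x": 0,"y": 0,"z": -0.001,"yaw": 0,"fingers": 0.55},
    {"x": 0,"y": 0,"z": -0.001,"yaw": 0,"fingers": 0.4},
    {"x": 0,"y": 0,"z": -0.001,"yaw": 0,"fingers": 0.2},
    {"x": 0,"y": 0,"z": -0.001,"yaw": 0,"fingers": 0},
    {"x": 0,"y": 0,"z": -0.001,"yaw": 0,"fingers": 0}
  ]
}}

```text
time: 18.2
eef_pos: [0.6053, 0.0671, 0.1172]
tcp_rot: [0.791, 0.611, -0.0, -0.0]
contact_force: [-0.0, -0.5, 0.7]
opening: 1.001
finger_force: 0.0
```

Emit:
{"method": "move_arm", "body": {
  "plan": [
    {"x": 0,"y": 0,"z": 0,"yaw": 0,"fingers": 0},
    {"x": 0,"y": 0,"z": -0.02,"yaw": 0,"fingers": 0},
    {"x": 0,"y": 0,"z": -0.05,"yaw": 0,"fingers": 0},
    {"x": 0,"y": 0,"z": -0.1,"yaw": 0,"fingers": 0},
    {"x": 0,"y": 0,"z": -0.14,"yaw": 0,"fingers": 0}
  ]
}}

```text
time: 18.7
eef_pos: [0.6056, 0.0671, 0.2597]
tcp_rot: [0.791, 0.611, 0.0, 0.0]
contact_force: [1.1, 0.3, 0.6]
opening: 0.999
finger_force: 0.0
```

Emit:
{"method": "move_arm", "body": {
  "plan": [
    {"x": 0,"y": 0,"z": 0,"yaw": 0,"fingers": 0},
    {"x": 0,"y": 0,"z": 0,"yaw": 0,"fingers": 0},
    {"x": 0,"y": 0,"z": 0,"yaw": 0,"fingers": 0},
    {"x": 0,"y": 0,"z": 0,"yaw": 0,"fingers": 0}
  ]
}}

```text
time: 19.1
eef_pos: [0.6044, 0.0671, 0.2549]
tcp_rot: [0.791, 0.611, -0.002, -0.001]
contact_force: [0.6, -0.2, -1.2]
opening: 0.999
finger_force: 0.0
```

```bash
python3 - <<'E'
from h import *
from plant import ctrl
cv2.imwrite("pics/f.png",cv2.resize(np.hstack([ctrl.read_camera("wrist"),ctrl.read_camera("scene")])[:,:,::-1],(800,300)))
E
```

```text
(no output)
```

View pics/f.png

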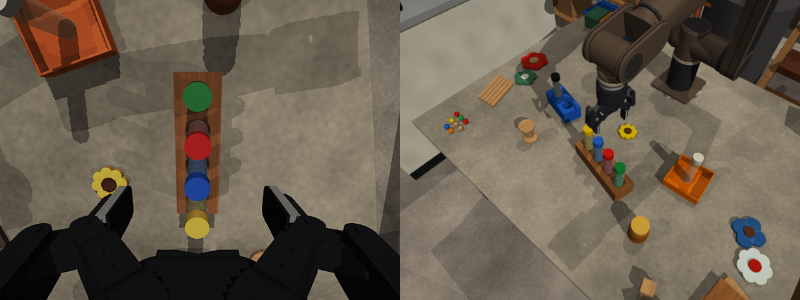

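The red cap at (197,146) is in line and level with its rack neighbours. The empty tube stands in the tray, everything else is in place, and the gripper is clear.

```bash
python3 -c "
from plant import ctrl
print(ctrl.sign_off())"
```

```text
the job is handed in; nothing more can be done
None
```

The job is handed in at about 19 s: the empty tube stands upright in the orange tray, the red tube is fully home in the freed rack hole, and the final pictures show nothing else moved; the sign-off returned no verdict.

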